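# Seat the crown block and hold the jig's spring jaw open

### The arm

A 6-joint arm with a two-finger parallel gripper is mounted at the origin on the work surface. World frame = base frame: x ahead of the robot, y to its left, z up, the work surface at z = 0. Lengths are in m, angles in degrees, forces in N, time in s.
With the tool pointing down it reaches from about 0.35 to 0.775 m from the base axis. Payload 5.5 kg.
Tool frame: the origin (TCP) lies midway between the tips of the shut fingers; the grasp point (between the pads) lies env.pinch_z behind it (env.pinch_z is the distance from the TCP to the grasp point, in m); z points along the fingers, y is the direction in which the jaws open and shut (so a half turn about z gives the same grasp; the last joint's range is limited). The gripper opens to 85 mm and grips with 20 to 120 N. Pads are 22 mm wide; open, the fingers measure 114 mm over their backs; the gripper's body (76 mm by 85 mm) begins 54 mm behind the grasp point. The pads swing forward as they close: fully open they stand 13 mm farther back than shut.
Start: joints at [-84.087, 17.945, 2.641, 74.691, 0, 82.002], TCP at [0.138, -0.558, 0.204] pointing down, gripper open.
Joint ranges: [-158.12, 158.12], [-49.38, 96.58], [-58.88, 72.47], [-126.05, 133.96], [-84.25, 85.87], [-180, 180]. Speed limits (degrees/s): [147.25, 147.25, 180, 180, 180, 180].

### API

Orientations are given as [roll, pitch, yaw] about the fixed x, y, z axes, in that order (R = Rz(yaw) Ry(pitch) Rx(roll)).
In Python, from workcell import get_obs, grab_frame, env gives the robot as it stands.
- The arm moves only by the tool servo_tool, never from a script. Its argument "rows" is a list of rows, each a list of 6 numbers: the shift along the world's x, y, z as a fraction of full scale, then the turn, a rotation vector about the world's x, y, z as a fraction of full scale. In form: [[dx, dy, dz, rx, ry, rz], ...]. A call has 1 to 8 rows; each row shifts and turns the commanded pose from where the row before left it; what a row does not reach is not made up. Full scale, the value 1, is 0.15 m for a shift and 0.5 rad for a turn. A row lasts 1/8 s, in which the tool goes at most 62.5 mm and 10.7 degrees, less where a joint would pass 70% of its speed; a pose out of reach is approached as far as the arm can. A call with a number of a shift or a turn outside -1 to 1 is refused whole. A call with a gripper value outside its range is refused whole. "fingers" is the closure in counts, from 0 (fully open) to 255 (shut), set as the call begins (left out, the last holds). The fingers move at their own pace and stop on an object; "squeeze" is the grip in N (left out, the last holds). Time passes only in rows, so rows that do not move let the fingers close. It gives the time, the measured TCP pose, the force and the opening at its end, in the units of the state.
- get_obs(): the state, without advancing time (a new reading comes with each control period).
- grab_frame(name): name is "side" or "top" or "wrist"; returns a dict with "color" (384x512x3 uint8, red, green, blue), "mtx" (3x3 intrinsics, pixels), "eye" and "rotation" of the camera in the world. Camera axes: x right, y up, looking along -z (the intrinsics and any distortion apply to the point x, -y, -z); pixel columns grow to the right and rows downward; lengths in m; the calibration is good to about 2 mm. A picture is of the moment at which its call begins. There is no depth.
- env.job_done(): hands the job in, once; it reports no verdict.
The state is a dict: "t": time; "q": joint angles; "dq": joint speeds; "tau": joint torques, N m; "tcp_pos": TCP position; "orientation": TCP orientation; "wrist_force": force on the tool from outside, world axes, zero at the start; "torque": the same for the moment, N m; "opening": finger opening in m.
Only numpy, scipy, OpenCV 4.12 (cv2) and the standard library are available. Lean on these libraries where they do the work, as an engineer would, in place of code of your own. Each camera call takes 0.05 s, during which the arm holds its last target.

### The job

Get the hat-blocking jig ready for me to slip a hat in: first press the round wooden crown block straight down until it sits fully home on the base, then pull the spring-loaded jaw by its upright handle, away from the block, until its pointer lines up with the pointed marker at the side, and hold it there. Finish while still holding the handle at the mark (let go and the jaw springs shut), and leave the thread spool, the tin and the pliers where they lie.

Things in the scene. Friction and masses are not known exactly. Their poses are not given: they have to be found in the camera images.
- jig: fixed jig: brown wooden base plate, 20 mm thick. Origin on the table; plate spans x -90 to +90 and y -220 to +170 mm in its frame, z up. The crown block stands at jig (0, +90); the jaw slides along jig -y (away from the block) on two steel rods at x = +-30. A metal end bar at y = -207 reaches z = 42. Place and yaw (within 0.5 rad) differ.
- block (a joint): how far the crown block stands above its fully home position, m: 0 = home, foot flat on the base plate; starts 8 to 14 mm proud. It moves straight up and down on a tight spigot, stays where it is left, and needs 3 to 8 N of push on top to move down.
- block_top (a point): centre of the flat-topped crown block's upper face; the block is a round pale wooden form 130 mm in diameter at the foot, 80 mm tall, very slightly domed on top (face usable within 40 mm of centre). When home its top is 100 mm above the table.
- carriage (a joint): opening of the spring-return jaw, m: 0 = shut against the block (its start), grows as it is pulled along jig -y, stop at 0.08. The spring pulls it back with about 5 N at 0, rising 0.9 N per 10 mm (about 9 to 10 N at 50 mm).
- handle_grip (a point): grip point of the jaw's upright dark wooden handle plate: 44 mm wide (jig x), 14 mm thick (jig y, the pull direction), from 36 to 100 mm above the table. This point is at its middle, 82 mm above the table, at jig (0, -70) mm when shut, 95 mm from the block's side. Room above and on both broad (+-y) faces: the metal carriage at its foot and the curved wooden jaw are lower than 45 mm.
- pointer_tip (a point): tip of the small white-painted pointer, 4 mm wide, that sticks out of the carriage's jig +x side and travels with the jaw; 38 mm above the table, at jig (57.5, -45) mm when shut.
- mark_tip (a point): tip of the pointed marker: a small dark metal block 14 x 12 x 22 mm with a screw head (top 49 mm above the table), fixed on the scale strip on the jig's +x side, pointing to jig -x; 38 mm above the table, at jig x = 61 mm, y = -75 to -107 mm (differs). Axes parallel to the jig's. The jaw is at the mark when both tips have the same jig y.
- spool: bystander: thread spool, 34 mm diameter, 50 mm tall, standing on the table at the jig's far (+x) side; origin at its underside
- tin: bystander: round metal tin, 60 mm diameter, 32 mm tall, on the table at the jig's far (+x) side; origin at its underside
- pliers: bystander: pliers lying flat, about 145 mm long, 16 mm high, on the robot's side of the jig; origin on the table at the pivot

How it is judged:
By the outcome, as a careful person would: the job done as asked, in the order asked, and still so for the second after the job is handed in, while the arm keeps its last pose, push and grip.
It also fails if it takes over 48 s, if anything falls off the work surface, if the arm or the gripper's body presses on something with over 40 N, if the wrist force passes 120 N, or if a joint passes its speed limit or range.

## Working session

There is one attempt and no reset: what is moved stays moved. The work goes in short steps, Python scripts to look and compute and a tool call to move; the robot and the scene stay as the last step left them, time stands still between calls to the robot, and variables do not carry over. Pictures are saved under pics/ and viewed, and the job is handed in when it is done.

Besides the shell and the picture viewer there is one more tool, called after "Call:" as name(argument=value, ...) on one line, values as JSON. servo_tool: Moves the arm, as the interface text tells. Shift numbers are shares of 0.15 m and turn numbers shares of 0.5 rad, none past 1 either way. Its arguments: {"type":"object","properties":{"rows":{"type":"array"},"fingers":{"type":"number"},"squeeze":{"type":"number"}},"required":["rows"]}

```bash
mkdir -p pics; ls; cat > h.py <<'E'
from workcell import get_obs, grab_frame, env
import numpy as np, cv2, pickle
def snap(n,f):
    d=grab_frame(n); cv2.imwrite(f'pics/{f}.png',d['color'][:,:,::-1]); pickle.dump(dict(d),open(f'pics/{f}.pkl','wb')); return d
def proj(d,P):
    P=np.atleast_2d(P); c=(P-d['eye'])@np.array(d['rotation']); c=c*[1,-1,-1]; u=c@np.array(d['mtx']).T; return u[:,:2]/u[:,2:]
def ray(d,uv,z):
    r=np.linalg.solve(np.array(d['mtx']),[uv[0],uv[1],1.])*[1,-1,-1]; r=np.array(d['rotation'])@r; e=np.array(d['eye']); return e+r*(z-e[2])/r[2]
def crop(d,f,x0,y0,x1,y1,s):
    c=d['color'][y0:y1,x0:x1,::-1]; cv2.imwrite(f'pics/{f}.png',cv2.resize(c,None,fx=s,fy=s,interpolation=cv2.INTER_CUBIC))
def load(f): return pickle.load(open(f'pics/{f}.pkl','rb'))
E
python3 - <<'E'
from h import *
for n in('top','side','wrist'):
    d=snap(n,n+'1'); print(n,d.keys(),d['eye'],d['mtx'])
print(get_obs(),env.pinch_z)
E
```

```text
pics
top dict_keys(['color', 'mtx', 'eye', 'rotation']) [0.45920009 0.02856698 0.91606964] [[446.04078275   0.         249.15466203]
 [  0.         446.04078275 190.36782332]
 [  0.           0.           1.        ]]
side dict_keys(['color', 'mtx', 'eye', 'rotation']) [ 0.26395655 -0.48177429  0.49633695] [[360.18241931   0.         256.71840306]
 [  0.         360.18241931 190.5972708 ]
 [  0.           0.           1.        ]]
wrist dict_keys(['color', 'mtx', 'eye', 'rotation']) [ 0.21910788 -0.53810356  0.37394228] [[269.64803569   0.         260.96974494]
 [  0.         269.64803569 187.58352778]
 [  0.           0.           1.        ]]
{'t': 0.15, 'q': array([-8.40860235e+01,  1.79815726e+01,  2.59410637e+00,  7.46922462e+01,
       -1.36689250e-03,  8.20013260e+01]), 'dq': array([-0.07993638, -0.06703249,  0.22558825,  0.04640687,  0.04121995,
       -0.0266407 ]), 'tau': array([ 1.88286926e-03, -4.81063342e+01,  2.98815894e+01,  1.39937864e-02,
       -1.35915193e-04,  3.17561742e-06]), 'tcp_pos': array([ 0.13819233, -0.55771876,  0.20282283]), 'orientation': array([-1.79920873e+02, -9.73840130e-03,  1.39126447e+01]), 'wrist_force': array([-0.28172427, -0.78349998, -0.23194363]), 'torque': array([-0.01864945,  0.0563845 ,  0.02417492]), 'opening': 0.08555560878787387} 0.0187
```

View pics/top1.png

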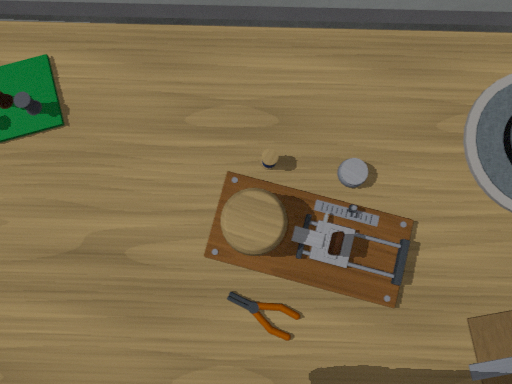

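View pics/side1.png

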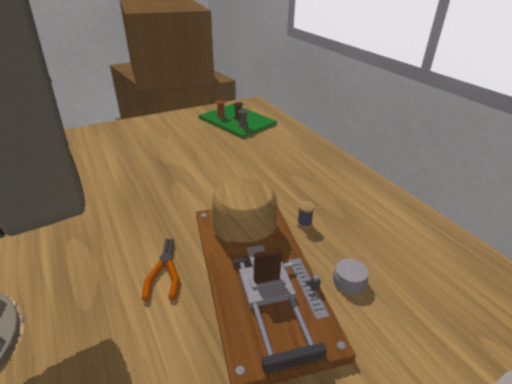

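```bash
python3 - <<'E'
from h import *
crop(load('top1'),'top1c',150,60,350,330,2.2) if 0 else None
E
```

```text
(no output)
```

The top view shows the block at about (253,221), the handle at (337,243), the marker near (353,209), and the plate corners near (228,173), (412,221), (392,302) and (206,253). The robot is at the bottom of the picture. Next I'll look at enlarged crops.

```bash
python3 - <<'E'
from h import *
d=load('top1')
crop(d,'t_a',195,160,295,320,3.7)
crop(d,'t_b',200,165,420,310,3.6)
crop(d,'t_c',285,190,385,270,8)
s=load('side1'); crop(s,'s_b',190,170,360,384,2.8)
E
```

```text
(no output)
```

View pics/t_b.png

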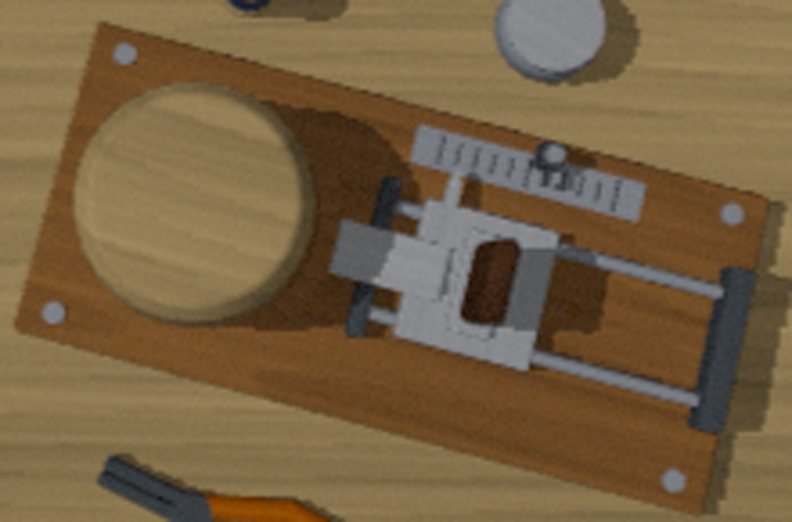

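View pics/t_c.png

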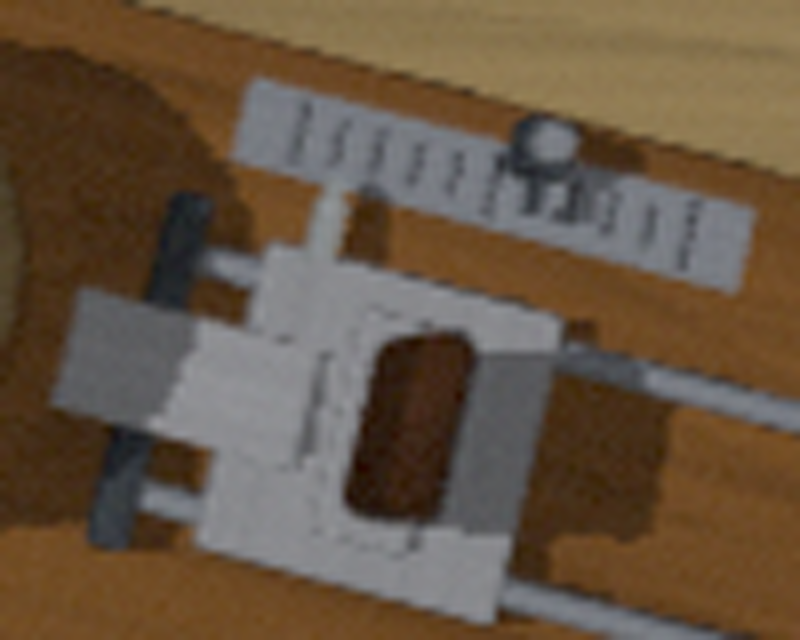

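View pics/s_b.png

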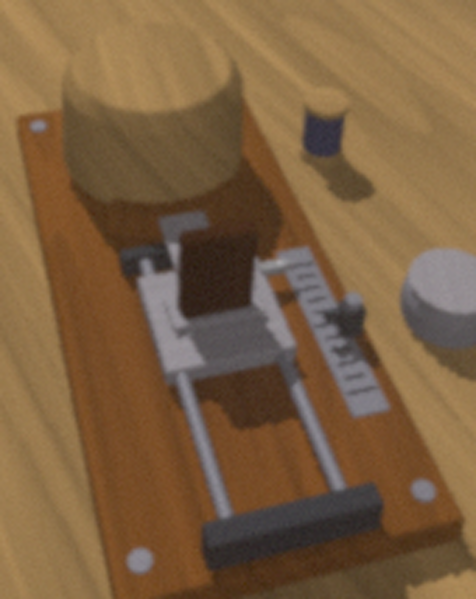

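```bash
cat > fit.py <<'E'
from h import *
from scipy.optimize import least_squares
d=load('top1'); s=load('side1')
tb=lambda u,v:((u+.5)/3.6-.5+200,(v+.5)/3.6-.5+165)
tc=lambda u,v:((u+.5)/8-.5+285,(v+.5)/8-.5+190)
sb=lambda u,v:((u+.5)/2.8-.5+190,(v+.5)/2.8-.5+170)
J=np.array([[90,170,20],[90,-220,20],[-90,-220,20],[-90,170,20],[57.5,-45,38]])/1e3
T=[tb(100,22),tb(772,200),tb(702,515),tb(15,330),tc(335,185)]
Js=np.array([[-90,170,20],[90,-220,20],[57.5,-45,38]])/1e3
S=[sb(18,117),sb(462,522),sb(295,263)]
def W(p,j):
    c,n=np.cos(p[2]),np.sin(p[2]); R=np.array([[c,-n,0],[n,c,0],[0,0,1]]); return np.atleast_2d(j)@R.T+[p[0],p[1],0]
f=lambda p:np.r_[(proj(d,W(p,J))-T).ravel(),(proj(s,W(p,Js))-S).ravel()]
r=least_squares(f,[.42,-.05,-.25]); p=r.x
if __name__=='__main__':
    print(p,np.degrees(p[2])); print(r.fun.reshape(-1,2).round(1))
    # mark tip from top: guess pixel
    for y in (-75,-85,-91,-95,-100,-107):
        P=W(p,np.array([61,y,38])/1e3); q=proj(d,P)[0]; print(y,((q-[285,190]+.5)*8-.5).round(),((proj(s,P)[0]-[190,170]+.5)*2.8-.5).round())
    bt=ray(d,tb(194,204),.11); print('blocktop',W(p,[0,.09,.11]),bt)
    for z in(.108,.110,.114):print(((proj(d,W(p,[0,.09,z]))[0]-[200,165]+.5)*3.6),((proj(s,W(p,[0,.09,z]))[0]-[190,170]+.5)*2.8))
    print('handle',W(p,[0,-.07,.082]))
E
python3 fit.py
```

```text
Traceback (most recent call last):
  File "fit.py", line 14, in <module>
    r=least_squares(f,[.42,-.05,-.25]); p=r.x
  File "fit.py", line 13, in <lambda>
    f=lambda p:np.r_[(proj(d,W(p,J))-T).ravel(),(proj(s,W(p,Js))-S).ravel()]
                      ~~~~^^^^^^^^^^
  File "h.py", line 6, in proj
    P=np.atleast_2d(P); c=(P-d['eye'])@np.array(d['rotation']); c=c*[1,-1,-1]; u=c@np.array(d['mtx']).T; return u[:,:2]/u[:,2:]
                                                                  ~^~~~~~~~~~
ValueError: operands could not be broadcast together with shapes (5,) (3,)
```

```bash
python3 -c "
from h import *
for n in('top1','side1','wrist1'): print(load(n)['rotation'])"
```

```text
[  7.87535768   0.18921599 -88.44759336]
[ 55.77055859  -1.01501828 -28.38237243]
[-1.89209585e+01  7.08420728e-02 -7.60030301e+01]
```

```bash
sed -i "s/^def proj/from scipy.spatial.transform import Rotation as Ro\ndef rot(d): return Ro.from_euler('xyz',d['rotation'],degrees=True).as_matrix()\ndef proj/; s/np.array(d\['rotation'\])/rot(d)/g" h.py; python3 fit.py
```

```text
[ 0.49621319 -0.06341421 -0.2378557 ] -13.628127841647457
[[-0.1 -0.7]
 [ 0.4 -0.2]
 [ 0.2  1.2]
 [-0.8 -0.3]
 [ 0.9 -0.6]
 [-1.  -0.9]
 [ 1.3  0.1]
 [-1.5 -0.4]]
-75 [464. 198.] [313. 296.]
-85 [504. 209.] [319. 309.]
-91 [528. 215.] [323. 316.]
-95 [543. 219.] [325. 321.]
-100 [563. 224.] [328. 328.]
-107 [591. 232.] [333. 337.]
blocktop [[0.51741892 0.02405188 0.11      ]] [0.51438057 0.02482032 0.11      ]
[196.15587863 198.77883358] [152.43553118  62.99160512]
[196.18547194 198.49272691] [152.42894144  60.56270571]
[196.24509692 197.9162754 ] [152.41569678  55.68088528]
handle [[ 0.47971984 -0.13144339  0.082     ]]
```

The jig fits at (0.496, -0.063) with a yaw of -13.6°. I'll shut the fingers and carry the tool to above the block, turning it to yaw 166.4° on the way. That gives the same grasp direction with joint 6 in mid-range.

Call:
servo_tool(rows=[[0.157,0.2425,0,0,0,0.333],[0.157,0.2425,0,0,0,0.333],[0.157,0.2425,0,0,0,0.333],[0.157,0.2425,0,0,0,0.333],[0.157,0.2425,0,0,0,0.333],[0.157,0.2425,0,0,0,0.333],[0.157,0.2425,0,0,0,0.333],[0.157,0.2425,0,0,0,0.333]], fingers=255, squeeze=40)

```text
t: 1.15
tcp_pos: [0.3271, -0.2658, 0.2034]
orientation: [180.0, -0.0, 90.5]
wrist_force: [0.5, -0.1, -0.0]
opening: 0.0001
```

Call:
servo_tool(rows=[[0.157,0.2425,0,0,0,0.333],[0.157,0.2425,0,0,0,0.333],[0.157,0.2425,0,0,0,0.333],[0.157,0.2425,0,0,0,0.333],[0.157,0.2425,0,0,0,0.333],[0.157,0.2425,0,0,0,0.333],[0.157,0.2425,0,0,0,0.333],[0.157,0.2425,0,0,0,0.333]])

```text
t: 2.15
tcp_pos: [0.5155, 0.0252, 0.2033]
orientation: [-180.0, -0.0, 166.9]
wrist_force: [-0.6, -1.1, 0.4]
opening: -0.0001
```

Call:
servo_tool(rows=[[0,0,0,0,0,0],[0,0,0,0,0,0]])

```text
t: 2.4
tcp_pos: [0.5145, 0.0238, 0.2031]
orientation: [-180.0, -0.1, 166.5]
wrist_force: [-0.9, -0.1, -0.0]
opening: 0.0
```

```bash
python3 - <<'E'
from h import *
print(get_obs()); d=snap('wrist','w2')
E
```

```text
{'t': 2.4, 'q': array([-6.28264734e+00,  1.13510392e+01, -6.12559377e+00,  7.25934073e+01,
       -1.58003583e-02,  7.20630110e+00]), 'dq': array([-1.22779827, -0.69019327, -0.50489877,  0.06563497,  0.0758303 ,
       -0.09314447]), 'tau': array([ 6.94823675e-01, -4.09817111e+01,  2.99290395e+01, -6.28767908e-02,
        3.72559496e-02, -6.25832879e-03]), 'tcp_pos': array([0.51446241, 0.0237529 , 0.2031121 ]), 'orientation': array([-1.79975538e+02, -6.75049869e-02,  1.66511047e+02]), 'wrist_force': array([-0.88282964, -0.09913578, -0.01154015]), 'torque': array([-0.00659428, -0.01768996, -0.00602668]), 'opening': 3.7201314647021577e-06}
```

View pics/w2.png

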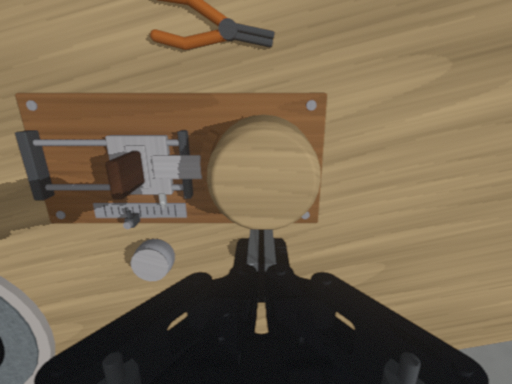

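The wrist view shows the shut fingers at (262,245) over the block at (264,172), with the jig to the left and nothing underneath to hit. I'll lower to just above the block top and then press in small steps.

Call:
servo_tool(rows=[[0,0,-0.14,0,0,0],[0,0,-0.14,0,0,0],[0,0,-0.14,0,0,0],[0,0,-0.13,0,0,0],[0,0,0,0,0,0]])

```text
t: 3.08
tcp_pos: [0.5132, 0.0228, 0.1198]
orientation: [-180.0, -0.2, 166.4]
wrist_force: [0.2, 0.2, 0.4]
opening: 0.0
```

Call:
servo_tool(rows=[[0,0,-0.02,0,0,0],[0,0,-0.02,0,0,0],[0,0,-0.02,0,0,0],[0,0,-0.02,0,0,0]])

```text
t: 3.58
tcp_pos: [0.5152, 0.0239, 0.109]
orientation: [180.0, 0.0, 166.6]
wrist_force: [0.1, 0.3, 0.0]
opening: -0.0001
```

Call:
servo_tool(rows=[[0,0,-0.013,0,0,0],[0,0,-0.013,0,0,0]])

```text
t: 3.82
tcp_pos: [0.515, 0.0239, 0.105]
orientation: [180.0, -0.0, 166.6]
wrist_force: [0.6, -0.1, -0.5]
opening: 0.0001
```

There's no force reading at TCP z 0.105, so I'll check before going on.

```bash
python3 - <<'E'
from h import *
o=get_obs();print(o['tcp_pos'],o['wrist_force'],o['t']); d=snap('side','s3');crop(d,'s3c',190,130,330,270,5)
E
```

```text
[0.51501974 0.02386778 0.10497144] [ 0.60807601 -0.08644482 -0.51089798] 3.825
```

View pics/s3c.png

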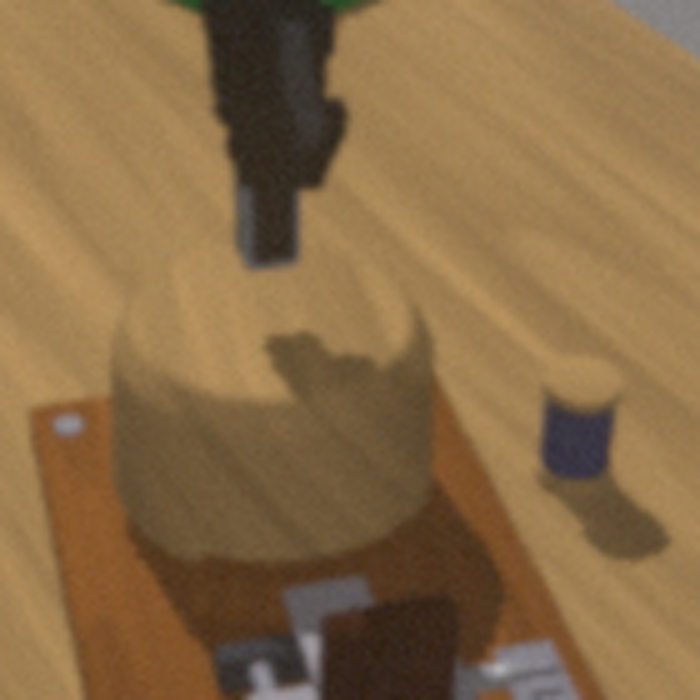

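```bash
python3 - <<'E'
from fit import *
d=load('s3'); sc=lambda q:((q-[190,130]+.5)*5-.5).round()
for z in(.1,.105,.11,.12,.13,.15): print(z,sc(proj(d,[.515,.0239,z])[0]))
for z in (.02,.1,.11):
  for a in range(0,360,45):
    r=.065; print(z,a,sc(proj(d,W(p,[r*np.cos(np.radians(a)),.09+r*np.sin(np.radians(a)),z]))[0]),end=' ')
  print()
E
```

```text
0.1 [266. 331.]
0.105 [266. 320.]
0.11 [266. 309.]
0.12 [266. 288.]
0.13 [266. 265.]
0.15 [266. 220.]
0.02 0 [424. 466.] 0.02 45 [351. 407.] 0.02 90 [238. 396.] 0.02 135 [142. 438.] 0.02 180 [114. 514.] 0.02 225 [182. 584.] 0.02 270 [311. 597.] 0.02 315 [412. 545.] 
0.1 0 [434. 307.] 0.1 45 [356. 252.] 0.1 90 [236. 241.] 0.1 135 [133. 280.] 0.1 180 [103. 352.] 0.1 225 [176. 418.] 0.1 270 [313. 432.] 0.1 315 [422. 382.] 
0.11 0 [435. 286.] 0.11 45 [356. 231.] 0.11 90 [236. 220.] 0.11 135 [132. 259.] 0.11 180 [101. 330.] 0.11 225 [175. 396.] 0.11 270 [314. 409.] 0.11 315 [423. 360.]
```

The fingertip shows at crop (270,266), but the reported TCP should project to (266,320). I'll check this against the other views.

```bash
python3 - <<'E'
from fit import *
w=load('w2'); print(w['eye'],w['rotation'],proj(w,[.51446,.02375,.2031]),proj(w,[.51446,.02375,.222]), 'block',proj(w,W(p,[0,.09,.11])),proj(w,W(p,J)))
t=snap('top','t3');crop(t,'t3c',200,150,320,270,6); tt=lambda q:((q-[200,150]+.5)*6-.5).round()
for z in(.1,.105,.115,.13): print(z,tt(proj(t,[.515,.0239,z])[0]))
w3=snap('wrist','w3'); print(proj(w3,[[.515,.0239,.105],[.515,.0239,.13]]))
E
```

```text
[0.43322726 0.0429972  0.37443381] [-1.88302201e+01  5.48621737e-02  7.65981627e+01] [[261.35336893 221.3959754 ]] [[261.36494791 234.53562427]] block [[262.2666052 184.0179102]] [[316.67857814 223.85300796]
 [ 48.59936802 222.78124081]
 [ 12.24885133  91.42281227]
 [326.93377308  92.7373144 ]
 [162.05143336 207.51129635]]
0.1 [327. 431.]
0.105 [327. 429.]
0.115 [327. 427.]
0.13 [327. 424.]
[[261.44598216 221.64716728]
 [261.49340445 239.70828296]]
```

View pics/t3c.png

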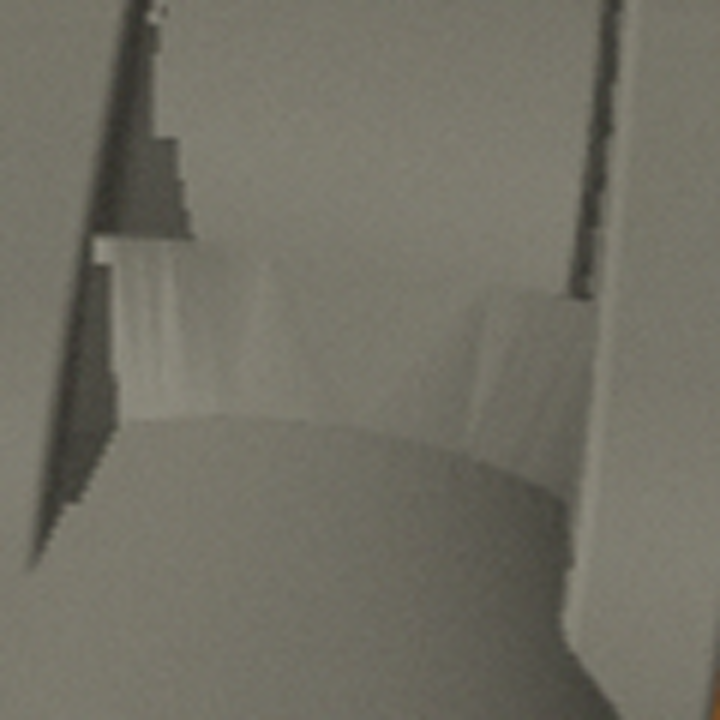

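View pics/w3.png

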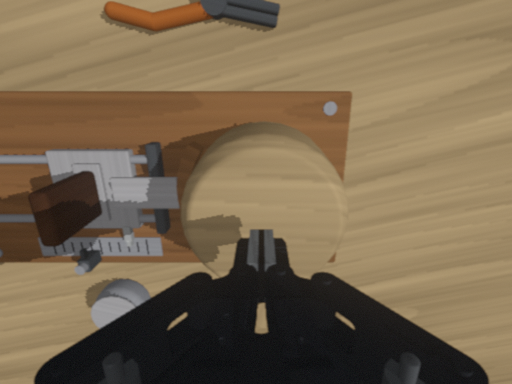

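```bash
python3 - <<'E'
from fit import *
a=load('s3'); w=load('w3')
crop(w,'w3c',200,180,320,280,6)
ps=np.array([(270+.5)/5-.5+190,(266+.5)/5-.5+130]); pw=np.array([261.5,230])
f=lambda x:np.r_[proj(a,x)[0]-ps,proj(w,x)[0]-pw]
r=least_squares(f,[.5,0.02,.12]);print(r.x,r.fun)
E
```

```text
[0.51136938 0.02485357 0.12595296] [-2.76342984  1.89690884  0.13091608  1.09453067]
```

View pics/w3c.png

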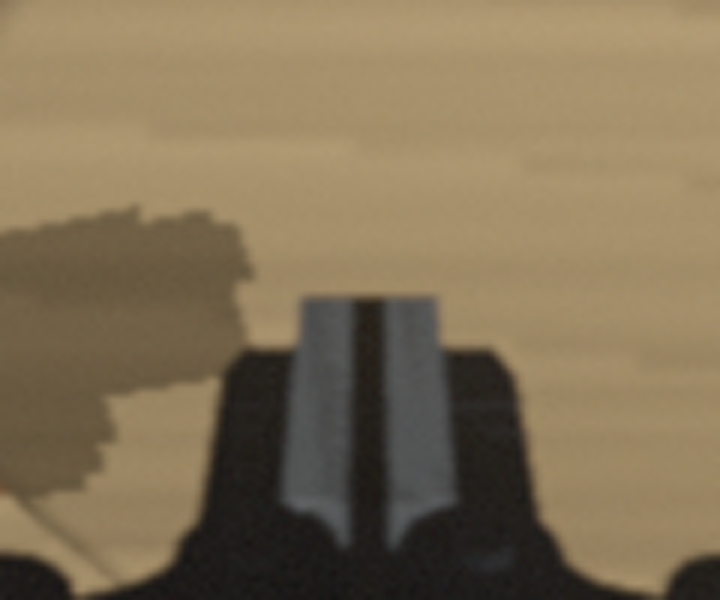

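Side and wrist views together put the real fingertips at about z 0.126. That is roughly 20 mm behind the reported TCP and still clear of the block, so I'll descend by force.

Call:
servo_tool(rows=[[0,0,-0.015,0,0,0],[0,0,-0.015,0,0,0],[0,0,-0.015,0,0,0],[0,0,-0.015,0,0,0]])

```text
t: 4.47
tcp_pos: [0.515, 0.0238, 0.0959]
orientation: [180.0, -0.0, 166.5]
wrist_force: [-0.5, 0.4, -0.1]
opening: 0.0002
```

Call:
servo_tool(rows=[[0,0,-0.013,0,0,0],[0,0,-0.013,0,0,0]])

```text
t: 4.72
tcp_pos: [0.515, 0.0238, 0.0921]
orientation: [180.0, -0.0, 166.5]
wrist_force: [-0.6, -0.6, -0.2]
opening: -0.0002
```

Call:
servo_tool(rows=[[0,0,-0.013,0,0,0],[0,0,-0.013,0,0,0]])

```text
t: 4.97
tcp_pos: [0.515, 0.0238, 0.0882]
orientation: [180.0, -0.0, 166.5]
wrist_force: [0.2, -0.7, -0.2]
opening: -0.0002
```

Call:
servo_tool(rows=[[0,0,-0.013,0,0,0]])

```text
t: 5.1
tcp_pos: [0.515, 0.0238, 0.0862]
orientation: [180.0, 0.0, 166.5]
wrist_force: [0.1, 0.4, 0.0]
opening: 0.0001
```

Call:
servo_tool(rows=[[0,0,-0.013,0,0,0]])

```text
t: 5.22
tcp_pos: [0.515, 0.0238, 0.0843]
orientation: [180.0, -0.0, 166.5]
wrist_force: [0.3, 0.1, 1.1]
opening: -0.0003
```

Call:
servo_tool(rows=[[0,0,-0.013,0,0,0]])

```text
t: 5.35
tcp_pos: [0.515, 0.0238, 0.0823]
orientation: [180.0, 0.0, 166.5]
wrist_force: [-0.1, -0.1, 0.6]
opening: -0.0004
```

```bash
python3 - <<'E'
from h import *
o=get_obs();print(o['tcp_pos'],o['wrist_force'],o['t']); d=snap('side','s4');crop(d,'s4c',190,130,330,270,5)
E
```

```text
[0.51503476 0.0238194  0.08234469] [-0.11703617 -0.08569319  0.59230194] 5.35
```

View pics/s4c.png

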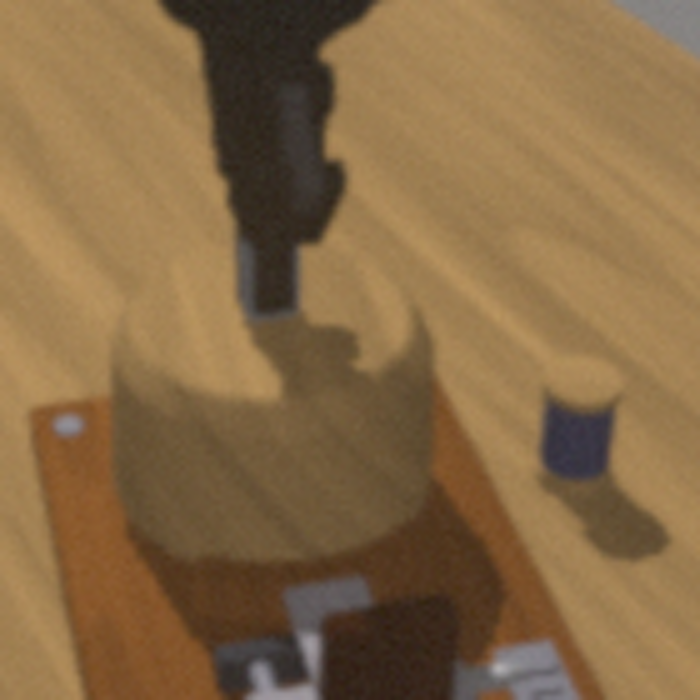

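The shadow has almost met the fingertip at (270,315), so contact is close. I'll keep going in small steps.

Call:
servo_tool(rows=[[0,0,-0.01,0,0,0]])

```text
t: 5.52
tcp_pos: [0.5151, 0.0238, 0.0809]
orientation: [180.0, 0.0, 166.5]
wrist_force: [-0.5, 0.8, -0.0]
opening: -0.0001
```

Call:
servo_tool(rows=[[0,0,-0.01,0,0,0]])

```text
t: 5.65
tcp_pos: [0.5151, 0.0238, 0.0798]
orientation: [180.0, 0.0, 166.5]
wrist_force: [-2.0, 0.4, 4.5]
opening: 0.0001
```

Call:
servo_tool(rows=[[0,0,-0.01,0,0,0]])

```text
t: 5.78
tcp_pos: [0.5151, 0.0238, 0.0783]
orientation: [180.0, 0.0, 166.5]
wrist_force: [-2.2, -0.2, 4.0]
opening: -0.0002
```

Call:
servo_tool(rows=[[0,0,-0.01,0,0,0]])

```text
t: 5.9
tcp_pos: [0.5151, 0.0238, 0.0766]
orientation: [180.0, 0.0, 166.5]
wrist_force: [-1.6, 0.0, 3.5]
opening: -0.0002
```

Contact came at TCP z of about 0.080, and the block is sliding at about 4 N. I'll continue until the force jumps.

Call:
servo_tool(rows=[[0,0,-0.01,0,0,0],[0,0,-0.01,0,0,0]])

```text
t: 6.15
tcp_pos: [0.5151, 0.0238, 0.0734]
orientation: [180.0, 0.0, 166.5]
wrist_force: [-1.1, -0.5, 4.3]
opening: 0.0004
```

Call:
servo_tool(rows=[[0,0,-0.008,0,0,0]])

```text
t: 6.28
tcp_pos: [0.5151, 0.0238, 0.0722]
orientation: [180.0, 0.0, 166.5]
wrist_force: [-0.4, -0.1, 3.8]
opening: -0.0001
```

Call:
servo_tool(rows=[[0,0,-0.008,0,0,0]])

```text
t: 6.4
tcp_pos: [0.5152, 0.0238, 0.072]
orientation: [180.0, 0.0, 166.6]
wrist_force: [-5.2, 0.8, 19.2]
opening: 0.0003
```

Call:
servo_tool(rows=[[0,0,-0.008,0,0,0]])

```text
t: 6.52
tcp_pos: [0.5152, 0.0238, 0.0719]
orientation: [180.0, 0.1, 166.6]
wrist_force: [-8.4, -0.1, 26.6]
opening: -0.0003
```

The force jumped to 27 N with no more travel: hard stop at TCP z 0.072 after about 8 mm. I'll lift off and check the seating by eye.

Call:
servo_tool(rows=[[0,0,0.05,0,0,0],[0,0,0.2,0,0,0],[0,0,0.25,0,0,0],[0,-0.1,0.1,0,0,0]], fingers=0)

```text
t: 7.02
tcp_pos: [0.5161, 0.0088, 0.1615]
orientation: [180.0, 0.2, 166.6]
wrist_force: [0.7, -0.6, -0.0]
opening: 0.0722
```

```bash
python3 - <<'E'
from fit import *
o=get_obs();print(o['tcp_pos'],o['wrist_force'],o['t']); d=snap('side','s5')
a=load('s4')['color'][130:270,190:330,::-1]; b=d['color'][130:270,190:330,::-1]
cv2.imwrite('pics/s5c.png',cv2.resize(np.hstack([a,b]),None,fx=2.8,fy=2.8,interpolation=cv2.INTER_CUBIC))
E
```

```text
[0.51613884 0.00880278 0.16149045] [ 0.71321937 -0.58317503 -0.0294711 ] 7.025
```

View pics/s5c.png

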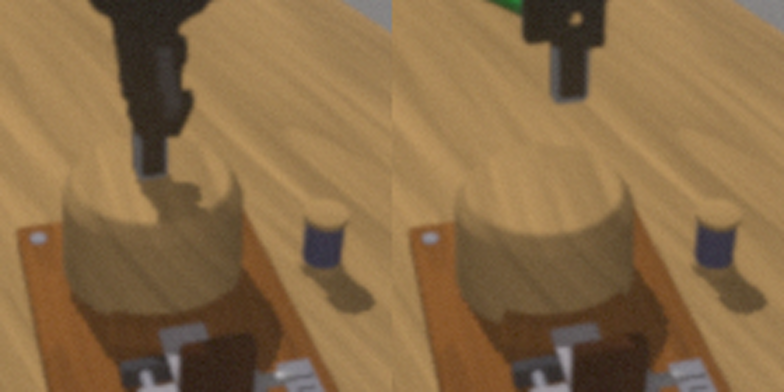

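```bash
cat > ov.py <<'E'
from fit import *
import sys
def ov(f,out,x0,y0,x1,y1,s,circs,pp=p):
    d=load(f); c=cv2.resize(d['color'][y0:y1,x0:x1,::-1],None,fx=s,fy=s,interpolation=cv2.INTER_CUBIC)
    A=np.radians(np.arange(0,360,3))
    for r,z,col in circs:
        q=proj(d,W(pp,np.c_[r*np.cos(A),.09+r*np.sin(A),0*A+z])); q=((q-[x0,y0]+.5)*s-.5).round().astype(int)
        for u in q: cv2.circle(c,tuple(int(k) for k in u),1,col,-1)
    q=proj(d,W(pp,J[:4])); q=((q-[x0,y0]+.5)*s-.5).astype(np.int32); cv2.polylines(c,[q],True,(255,255,0),1)
    cv2.imwrite(f'pics/{out}.png',c)
if __name__=='__main__':
    C=[(.065,.02,(0,0,255)),(.065,.026,(0,255,0))]
    ov('s5','o5',190,190,350,270,4.8,C); ov('s3','o3',190,190,350,270,4.8,[(.065,.028,(0,0,255)),(.065,.034,(0,255,0))])
E
python3 ov.py
```

```text
(no output)
```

View pics/o5.png

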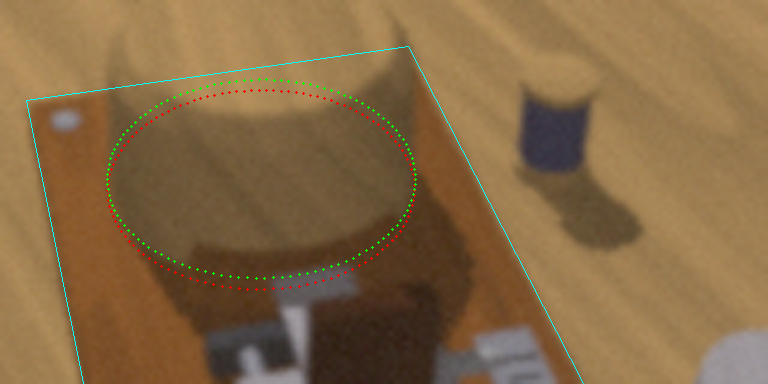

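View pics/o3.png

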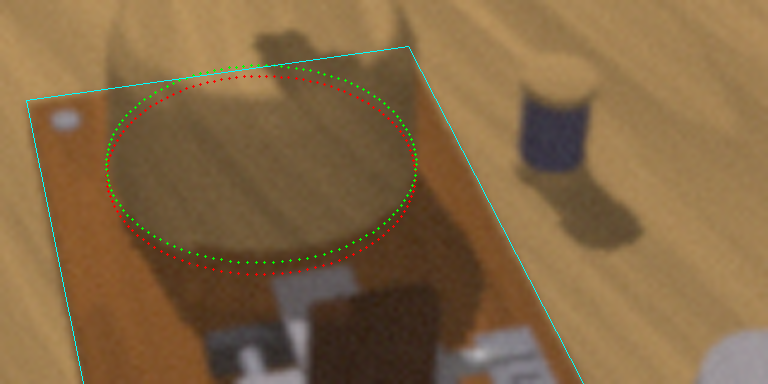

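```bash
python3 - <<'E'
from h import *
L=[]
for f in('s3','s5'):
    c=load(f)['color'][215:260,200:300,::-1].astype(float)
    c=np.clip(c*2.0,0,255).astype(np.uint8); L.append(cv2.resize(c,None,fx=6,fy=6,interpolation=cv2.INTER_CUBIC))
cv2.imwrite('pics/br.png',np.vstack(L))
E
```

```text
(no output)
```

View pics/br.png

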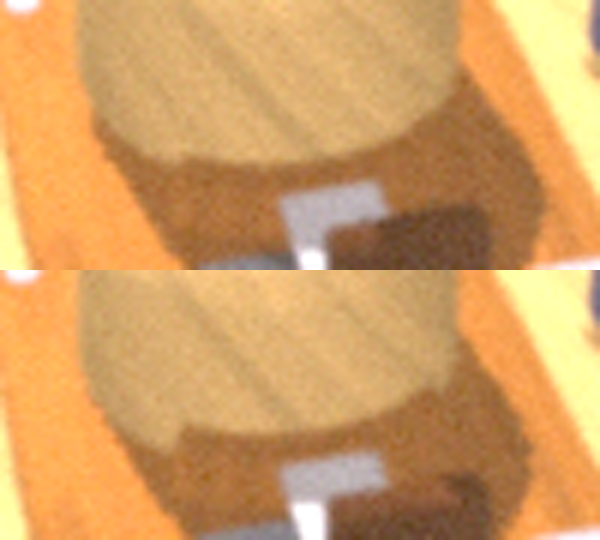

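The jig's curved jaw hides the front of the foot, which shows only at the left and right. I'll overlay the predicted home outline on the brightened image.

```bash
python3 - <<'E'
from fit import *
A=np.radians(np.arange(0,360,2)); L=[]
for f,zz in(('s3',(.028,.034)),('s5',(.02,.026))):
    d=load(f); s=9;x0,y0=200,218
    c=np.clip(d['color'][y0:y0+45-15+0,x0:x0+85,::-1].astype(float)*2,0,255).astype(np.uint8); c=cv2.resize(c,None,fx=s,fy=s,interpolation=cv2.INTER_CUBIC)
    for z,col in zip(zz,((0,0,255),(0,255,0))):
        q=proj(d,W(p,np.c_[.065*np.cos(A),.09+.065*np.sin(A),0*A+z])); q=((q-[x0,y0]+.5)*s-.5)
        for u in q: cv2.circle(c,(int(u[0]),int(u[1])),1,col,-1)
    L.append(c)
cv2.imwrite('pics/br2.png',np.vstack(L))
E
```

```text
(no output)
```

View pics/br2.png

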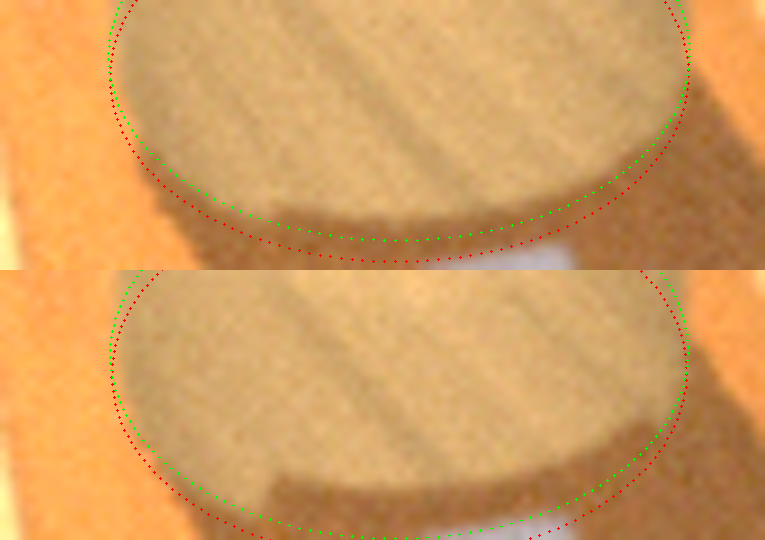

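The image leaves a few millimetres of doubt about full seating, and a second, firmer press is cheap. I'll shut the fingers and press again at the centre.

Call:
servo_tool(rows=[[0,0.1,-0.1,0,0,0],[0,0,-0.2,0,0,0],[0,0,-0.2,0,0,0],[0,0,-0.04,0,0,0],[0,0,0,0,0,0]], fingers=255)

```text
t: 7.7
tcp_pos: [0.514, 0.0243, 0.0777]
orientation: [-180.0, -0.2, 166.6]
wrist_force: [1.0, 0.3, 0.6]
opening: 0.0
```

Call:
servo_tool(rows=[[0,0,-0.02,0,0,0],[0,0,-0.015,0,0,0],[0,0,0,0,0,0]])

```text
t: 8.07
tcp_pos: [0.5153, 0.0238, 0.074]
orientation: [180.0, 0.0, 166.5]
wrist_force: [-0.8, -0.6, 0.2]
opening: -0.0004
```

Call:
servo_tool(rows=[[0,0,-0.012,0,0,0],[0,0,0,0,0,0]])

```text
t: 8.32
tcp_pos: [0.5154, 0.0237, 0.0722]
orientation: [180.0, 0.1, 166.5]
wrist_force: [0.1, -0.4, 1.0]
opening: -0.0002
```

Call:
servo_tool(rows=[[0,0,-0.01,0,0,0],[0,0,0,0,0,0]])

```text
t: 8.57
tcp_pos: [0.5155, 0.0238, 0.072]
orientation: [180.0, 0.1, 166.5]
wrist_force: [-3.8, 1.2, 11.9]
opening: 0.0002
```

Call:
servo_tool(rows=[[0,0,-0.006,0,0,0],[0,0,0,0,0,0]])

```text
t: 8.82
tcp_pos: [0.5155, 0.0238, 0.072]
orientation: [180.0, 0.1, 166.6]
wrist_force: [-5.9, 0.1, 18.4]
opening: 0.0002
```

Call:
servo_tool(rows=[[0,0,-0.012,0,0,0],[0,0,0,0,0,0]])

```text
t: 9.07
tcp_pos: [0.5156, 0.0238, 0.0719]
orientation: [180.0, 0.2, 166.6]
wrist_force: [-10.5, -0.1, 31.9]
opening: -0.0002
```

```bash
python3 - <<'E'
from fit import *
d=snap('side','s6'); s=9;x0,y0=205,150
A=np.radians(np.arange(0,360,4))
c=d['color'][y0:y0+100,x0:x0+85,::-1]; c=np.clip(c*1.6,0,255).astype(np.uint8);c=cv2.resize(c,None,fx=6,fy=6,interpolation=cv2.INTER_CUBIC); cv2.imwrite('pics/s6c.png',c)
print(proj(d,[.5155,.0238,.1]), get_obs()['wrist_force'])
snap('wrist','w6')
E
```

```text
[[243.11351359 195.76650612]] [-10.74513775   1.06537421  30.20547249]
```

View pics/s6c.png

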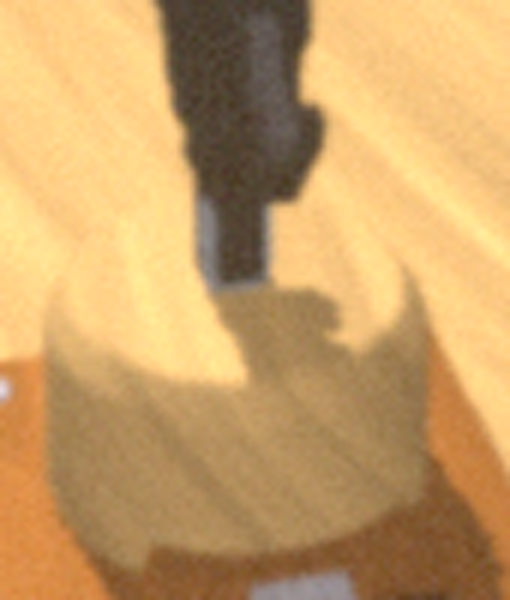

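View pics/w6.png

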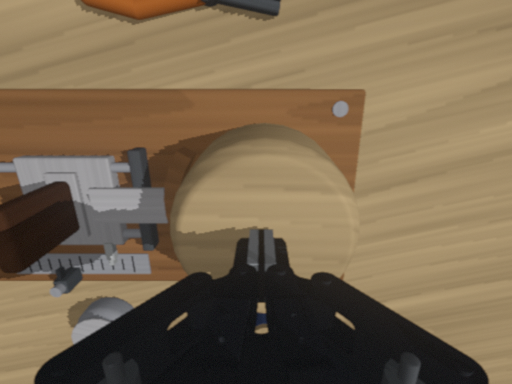

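The second press held the same height (TCP z 0.072) at 32 N with no movement, well above the 3 to 8 N sliding force, so the block is home. That also puts the real tips 28 mm behind the reported TCP. Now I'll lift, open and move over the handle.

Call:
servo_tool(rows=[[0,0,0.05,0,0,0],[0,0,0.2,0,0,0],[0,0,0.25,0,0,0],[-0.048,-0.207,0,0,0,0],[-0.048,-0.207,0,0,0,0],[-0.048,-0.207,0,0,0,0],[-0.048,-0.207,0,0,0,0],[-0.048,-0.207,0,0,0,0]], fingers=0)

```text
t: 10.18
tcp_pos: [0.4786, -0.1323, 0.1424]
orientation: [180.0, -0.0, 166.5]
wrist_force: [0.7, -0.4, -0.6]
opening: 0.0853
```

Call:
servo_tool(rows=[[0,0,0,0,0,0],[0,0,0,0,0,0]])

```text
t: 10.42
tcp_pos: [0.4789, -0.1311, 0.1424]
orientation: [180.0, -0.0, 166.5]
wrist_force: [-0.2, -0.1, -0.4]
opening: 0.0856
```

```bash
python3 - <<'E'
from fit import *
o=get_obs();print(o['tcp_pos'],o['orientation'],o['wrist_force'],o['t'],o['opening'])
d=snap('side','s7');crop(d,'s7c',190,120,360,320,3.4);w=snap('wrist','w7')
for z in(.1,.036): print(z,proj(w,W(p,[0,-.07,z])),proj(d,W(p,[0,-.07,z])))
print('tcpjig',(o['tcp_pos'][:2]-p[:2])@np.array([[np.cos(p[2]),-np.sin(p[2])],[np.sin(p[2]),np.cos(p[2])]]))
E
```

```text
[ 0.47887369 -0.13107004  0.14238881] [ 1.79965453e+02 -3.45271274e-02  1.66528062e+02] [-0.15275381 -0.10019086 -0.35133465] 10.425 0.08560812137262046
0.1 [[260.71957176 200.29547397]] [[267.13262029 252.62040793]]
0.036 [[260.77247875 178.4027338 ]] [[265.82458708 280.71719238]]
tcpjig [-0.0009103  -0.06983653]
```

View pics/s7c.png

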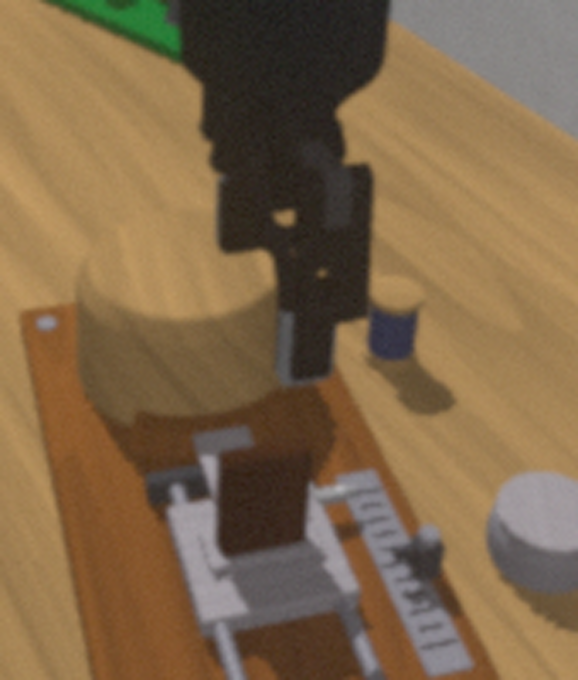

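View pics/w7.png

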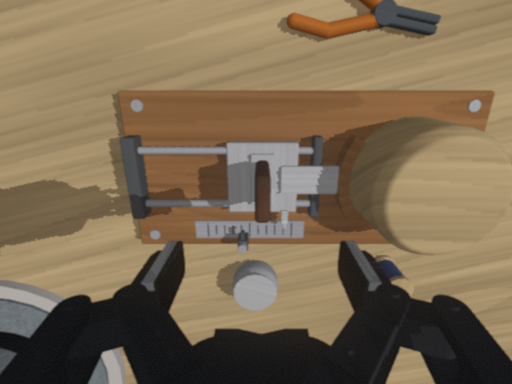

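```bash
python3 - <<'E'
from fit import *
d=load('s7');w=load('w7')
for x in(-.012,0,.01):
  for y in(-.113,-.127):
    for z in (.183,.17):
      P=W(p,[x,y,z]); print(x,y,z,((proj(d,P)[0]-[190,120]+.5)*3.4).round(),proj(w,P)[0].round())
E
```

```text
-0.012 -0.113 0.183 [272. 378.] [182. 235.]
-0.012 -0.113 0.17 [271. 403.] [188. 225.]
-0.012 -0.127 0.183 [283. 402.] [156. 235.]
-0.012 -0.127 0.17 [281. 427.] [164. 225.]
0 -0.113 0.183 [301. 374.] [184. 255.]
0 -0.113 0.17 [300. 398.] [190. 243.]
0 -0.127 0.183 [312. 397.] [159. 254.]
0 -0.127 0.17 [311. 422.] [166. 242.]
0.01 -0.113 0.183 [326. 370.] [185. 270.]
0.01 -0.113 0.17 [324. 395.] [191. 257.]
0.01 -0.127 0.183 [337. 393.] [161. 270.]
0.01 -0.127 0.17 [335. 418.] [168. 257.]
```

The fingertips match the model in both views, and the handle sits midway between them. I'll lower to TCP z 0.036, which puts the real grasp height at about 0.082, and close.

Call:
servo_tool(rows=[[0,0,-0.118,0,0,0],[0,0,-0.118,0,0,0],[0,0,-0.118,0,0,0],[0,0,-0.118,0,0,0],[0,0,-0.118,0,0,0],[0,0,-0.118,0,0,0],[0,0,0,0,0,0]])

```text
t: 11.4
tcp_pos: [0.478, -0.13, 0.0353]
orientation: [180.0, -0.2, 166.6]
wrist_force: [-0.9, 0.1, 0.1]
opening: 0.0851
```

Call:
servo_tool(rows=[[0,0,0,0,0,0],[0,0,0,0,0,0],[0,0,0,0,0,0],[0,0,0,0,0,0],[0,0,0,0,0,0],[0,0,0,0,0,0],[0,0,0,0,0,0]], fingers=255, squeeze=60)

```text
t: 12.28
tcp_pos: [0.4795, -0.1308, 0.037]
orientation: [179.9, 0.1, 166.6]
wrist_force: [0.2, 5.5, 6.2]
opening: 0.0131
```

```bash
python3 - <<'E'
from fit import *
o=get_obs();print(o['tcp_pos'],o['orientation'],o['wrist_force'],o['t'],o['opening'])
d=snap('side','s8');crop(d,'s8c',190,120,360,320,3.4);w=snap('wrist','w8')
E
```

```text
[ 0.47953024 -0.13075361  0.03696453] [1.79912115e+02 5.46301018e-02 1.66578735e+02] [0.1666431  5.54596423 6.20679379] 12.275 0.013143973084821561
```

View pics/s8c.png

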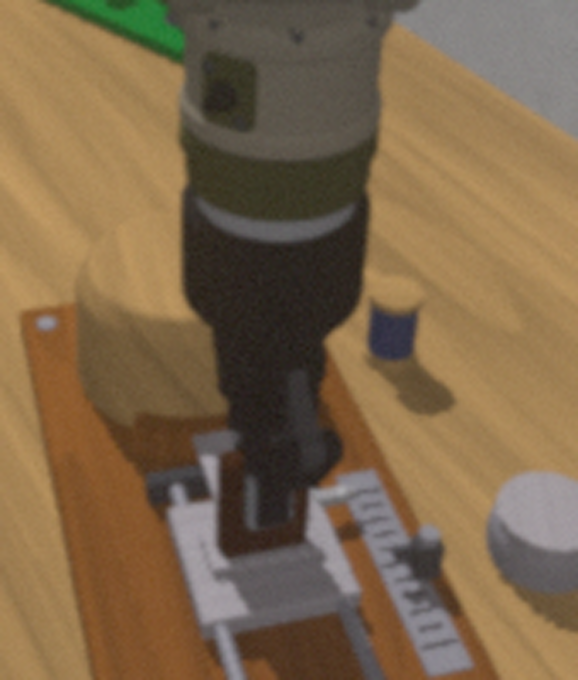

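View pics/w8.png

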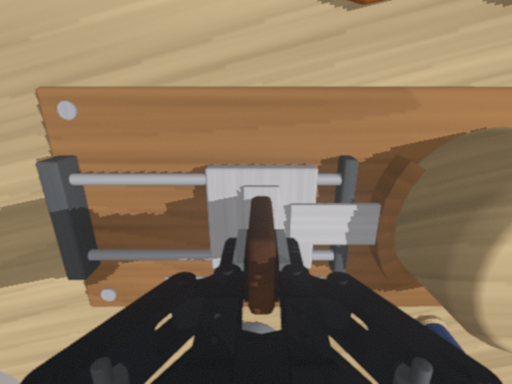

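Gripped: the opening reads 13 mm and the pads are on the handle. Next I'll measure the pointer-to-mark distance from the unobstructed pictures (w7 and s7).

```bash
python3 - <<'E'
from h import *
def cr(f,o,x0,y0,x1,y1,s):
    c=np.clip(load(f)['color'][y0:y1,x0:x1,::-1].astype(float)*1.4,0,255).astype(np.uint8); return cv2.resize(c,None,fx=s,fy=s,interpolation=cv2.INTER_CUBIC)
cv2.imwrite('pics/m1.png',np.vstack([cr('w7','',215,200,315,250,8),np.hstack([cr('w2','',90,180,190,230,8)])]))
cv2.imwrite('pics/m2.png',cr('s7','',270,250,330,310,10))
E
```

```text
(no output)
```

View pics/m1.png

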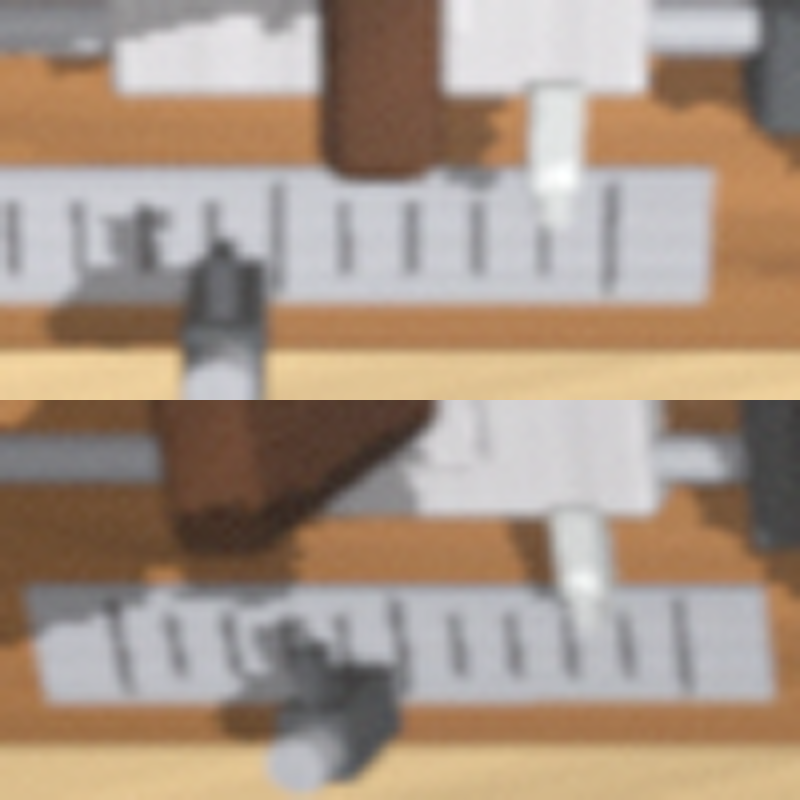

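View pics/m2.png

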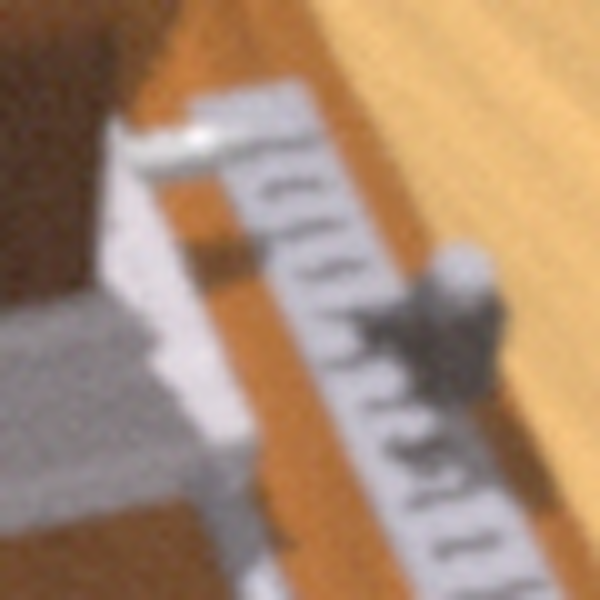

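Tips in w7: pointer at about (555,226) and marker at about (222,240) in the 8x crop. In s7 the marker tip is at (358,318) in the 10x crop.

```bash
cat >> fit.py <<'E'
def tojig(P):
    c,n=np.cos(p[2]),np.sin(p[2]); v=P[:2]-p[:2]; return np.array([c*v[0]+n*v[1],-n*v[0]+c*v[1]])
E
python3 - <<'E'
from fit import *
def t(f,x0,y0,s,uv): return tojig(ray(load(f),((uv[0]+.5)/s-.5+x0,(uv[1]+.5)/s-.5+y0),.038)).round(4)
print('w7 ptr',t('w7',215,200,8,(555,226)),'mark',t('w7',215,200,8,(222,240)))
print('w2 ptr',t('w2',90,180,8,(590,232)),'mark',t('w2',90,180,8,(335,258)))
print('s7 ptr',t('s7',270,250,10,(245,148)),'mark',t('s7',270,250,10,(358,318)))
E
```

```text
w7 ptr [ 0.058  -0.0433] mark [ 0.0605 -0.0908]
w2 ptr [ 0.059  -0.0435] mark [ 0.064  -0.0874]
s7 ptr [ 0.0575 -0.0478] mark [ 0.0627 -0.0887]
```

The best view, w7, puts the mark about 47 mm from the shut pointer; the others say 41 to 44 mm. I'll pull 40 mm along jig -y first and look.

Call:
servo_tool(rows=[[-0.0079,-0.0324,0,0,0,0],[-0.0079,-0.0324,0,0,0,0],[-0.0079,-0.0324,0,0,0,0],[-0.0079,-0.0324,0,0,0,0],[-0.0079,-0.0324,0,0,0,0],[-0.0079,-0.0324,0,0,0,0],[-0.0079,-0.0324,0,0,0,0],[-0.0079,-0.0324,0,0,0,0]])

```text
t: 13.38
tcp_pos: [0.4704, -0.1689, 0.037]
orientation: [179.8, 0.1, 166.6]
wrist_force: [2.6, 8.4, 6.4]
opening: 0.0135
```

```bash
cat > look.py <<'E'
from fit import *
import sys
n=sys.argv[1]
o=get_obs();print(o['tcp_pos'],tojig(o['tcp_pos']),o['orientation'],o['wrist_force'],o['t'],o['opening'])
for c in('side','wrist','top'): snap(c,c[0]+n)
def cr(f,x0,y0,x1,y1,s):
    c=np.clip(load(f)['color'][y0:y1,x0:x1,::-1].astype(float)*1.5,0,255).astype(np.uint8); return cv2.resize(c,None,fx=s,fy=s,interpolation=cv2.INTER_CUBIC)
cv2.imwrite(f'pics/a{n}.png',cr('s'+n,270,250,340,310,10))
cv2.imwrite(f'pics/b{n}.png',cr('t'+n,300,180,400,255,8))
E
python3 look.py 9
```

```text
[ 0.47039927 -0.16889272  0.03695604] [-0.00023437 -0.10859107] [1.79810664e+02 8.10679578e-02 1.66614637e+02] [2.56102377 8.36396841 6.44481757] 13.375 0.013495264547300613
```

View pics/a9.png

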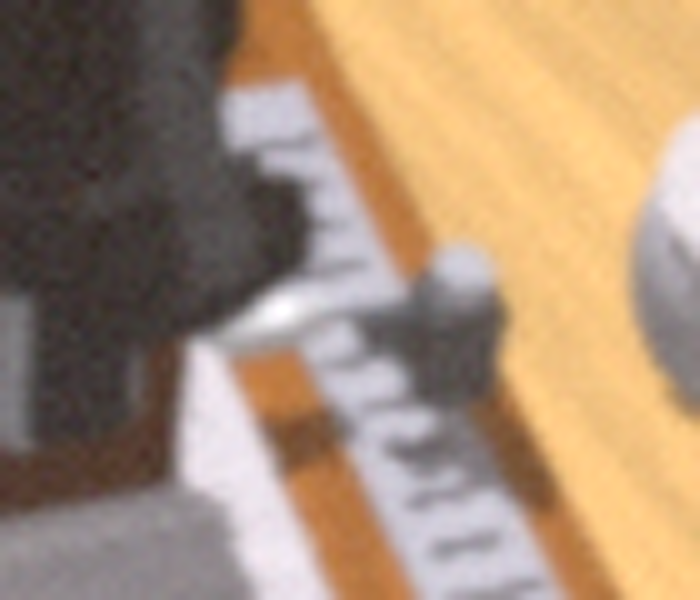

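View pics/b9.png

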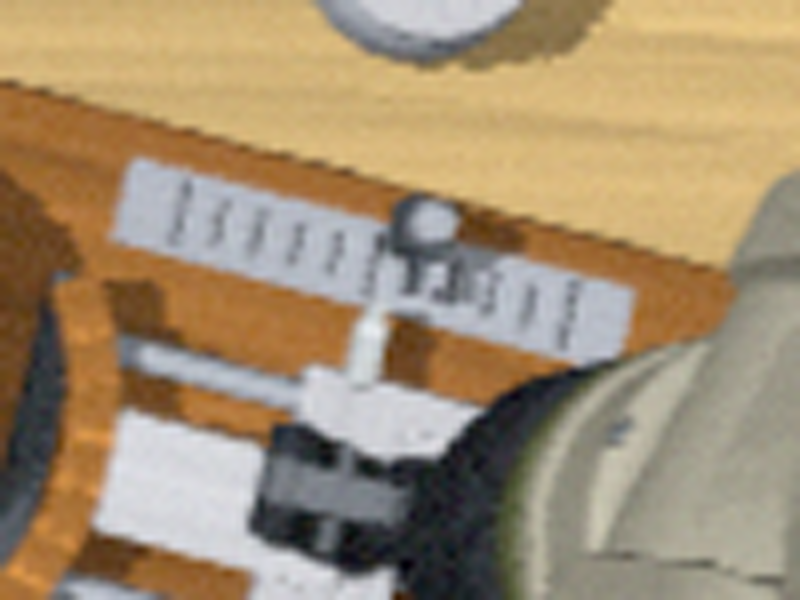

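View pics/w9.png

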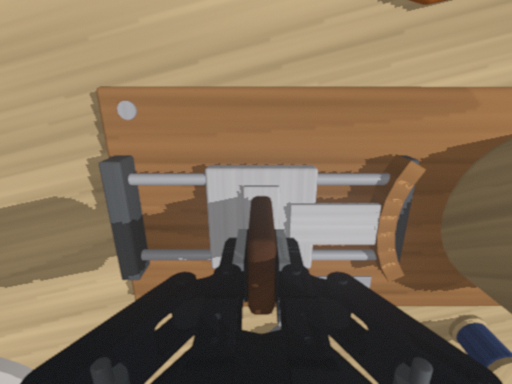

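Both tips show in the top view: pointer tip near (385,255) and marker tip near (411,290) in the 8x crop. I'll enlarge it and overlay jig-y lines at z = 38 mm.

```bash
cat > ov2.py <<'E'
from fit import *
import sys
n=sys.argv[1]; ys=[float(a) for a in sys.argv[2:]]
d=load('t'+n); s=18; x0,y0=338,200
c=np.clip(d['color'][y0:y0+30,x0:x0+40,::-1].astype(float)*1.7,0,255).astype(np.uint8); c=cv2.resize(c,None,fx=s,fy=s,interpolation=cv2.INTER_CUBIC)
for i,y in enumerate(ys):
    q=proj(d,W(p,[[.0575,y/1e3,.038],[.061,y/1e3,.038]])); q=((q-[x0,y0]+.5)*s-.5).astype(int); print(y,q.tolist())
    for k,u in enumerate(q): cv2.circle(c,tuple(int(a) for a in u),3,[(0,255,0),(0,0,255)][k],-1)
cv2.imwrite(f'pics/c{n}.png',c)
E
python3 ov2.py 9 -84 -92; python3 -c "
from fit import *
print(tojig(np.array([.4795303,-.1307536])))"
```

```text
-84.0 [[163, 318], [171, 287]]
-92.0 [[235, 337], [242, 306]]
[-0.00034673 -0.06937429]
```

View pics/c9.png

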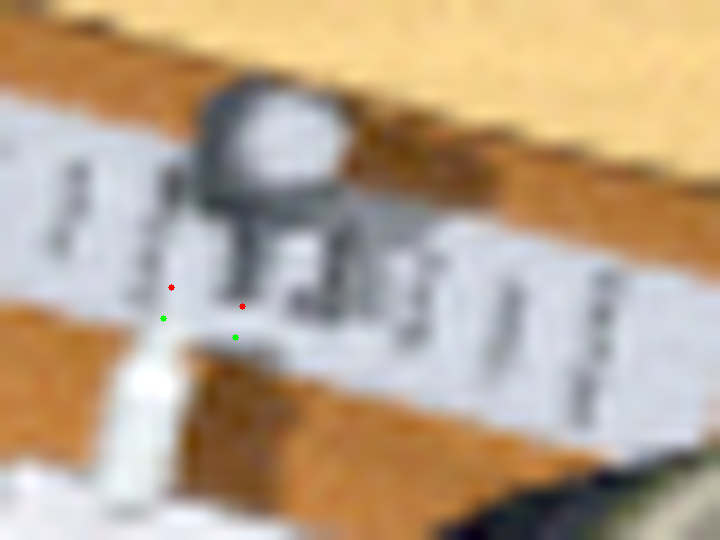

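```bash
cat > ov3.py <<'E'
from fit import *
import sys
n=sys.argv[1]; ys=[float(a) for a in sys.argv[2:]]
d=load('s'+n); s=18; x0,y0=290,268
c=np.clip(d['color'][y0:y0+30,x0:x0+40,::-1].astype(float)*1.7,0,255).astype(np.uint8); c=cv2.resize(c,None,fx=s,fy=s,interpolation=cv2.INTER_CUBIC)
for i,y in enumerate(ys):
    q=proj(d,W(p,[[.0575,y/1e3,.038],[.061,y/1e3,.038]])); q=((q-[x0,y0]+.5)*s-.5).astype(int); print(y,q.tolist())
    for k,u in enumerate(q): cv2.circle(c,tuple(int(a) for a in u),3,[(0,255,0),(0,0,255)][k],-1)
cv2.imwrite(f'pics/e{n}.png',c)
E
python3 ov3.py 9 -84 -92; python3 ov3.py 7 -84 -92
```

```text
-84.0 [[213, 221], [249, 214]]
-92.0 [[244, 286], [280, 279]]
-84.0 [[213, 221], [249, 214]]
-92.0 [[244, 286], [280, 279]]
```

View pics/e9.png

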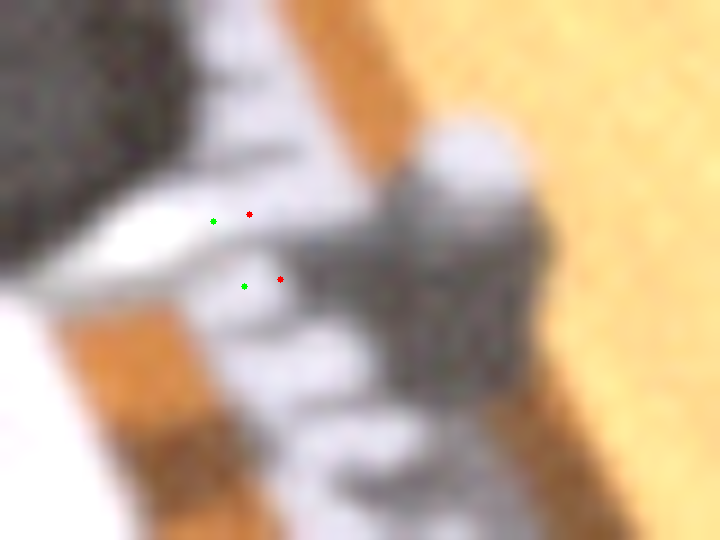

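View pics/e7.png

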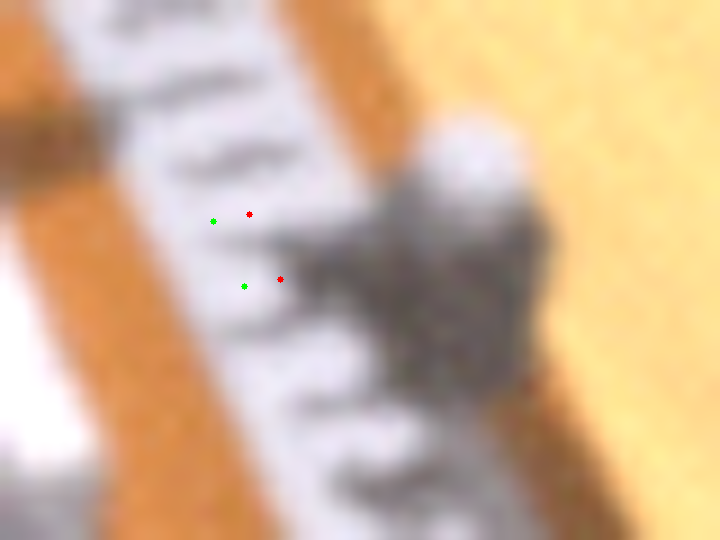

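The marks read about -92 mm from the top, -92.5 from the wrist and -90 from the side. The pointer is now at about -84, so I'll pull 7.5 mm more and compare directly.

Call:
servo_tool(rows=[[-0.0039,-0.0162,0,0,0,0],[-0.0039,-0.0162,0,0,0,0],[-0.0039,-0.0162,0,0,0,0],[0,0,0,0,0,0],[0,0,0,0,0,0]])

```text
t: 14.15
tcp_pos: [0.4687, -0.1761, 0.037]
orientation: [179.8, 0.1, 166.6]
wrist_force: [3.1, 7.8, 5.6]
opening: 0.013
```

```bash
python3 look.py 10; python3 ov2.py 10 -91.5;python3 ov3.py 10 -91.5
```

```text
[ 0.46871666 -0.17606093  0.0369676 ] [-0.00018064 -0.11595391] [1.79810137e+02 8.50008432e-02 1.66611927e+02] [3.08314373 7.76368403 5.56753475] 14.15 0.013028820822977679
-91.5 [[230, 336], [237, 305]]
-91.5 [[242, 282], [278, 275]]
```

View pics/c10.png

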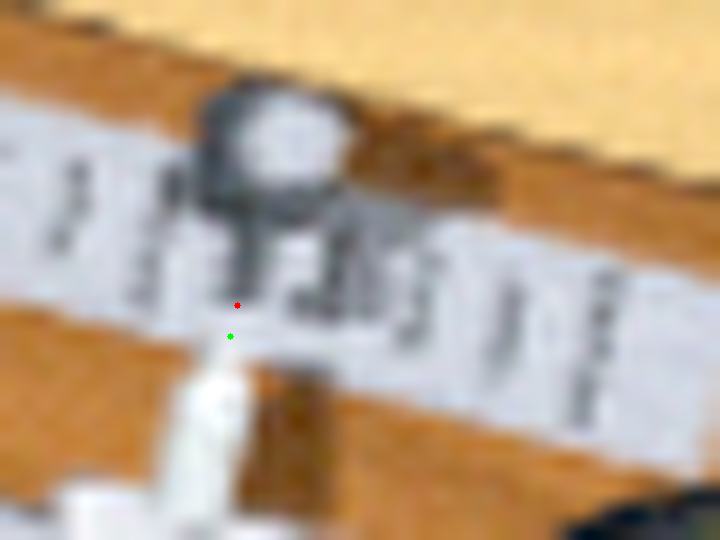

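View pics/e10.png

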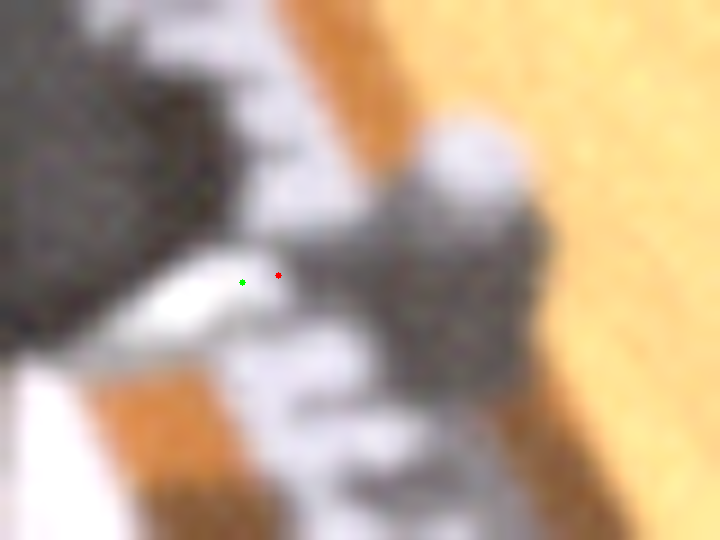

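View pics/w10.png

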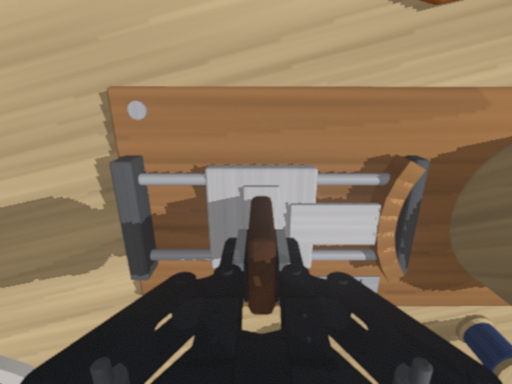

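In the side view the two tips meet at about (287,260). As an independent check I'll compute the jig y of the screw head, which is on the marker's axis, and of the pointer axis from several views.

```bash
python3 - <<'E'
from fit import *
def t(f,x0,y0,s,uv,z): return (1e3*tojig(ray(load(f),((uv[0]+.5)/s-.5+x0,(uv[1]+.5)/s-.5+y0),z))).round(1)
print('screw top',t('t10',338,200,18,(296,140),.049),'side',t('s10',290,268,18,(475,158),.049),'w7',t('w7',215,200,8,(223,385),.049),'w2',t('w2',90,180,8,(303,362),.049))
print('ptr shaft top',t('t10',338,200,18,(213,385),.040),t('t10',338,200,18,(206,440),.040),'marker tip',t('t10',338,200,18,(243,300),.038))
print('w7 ptr',[t('w7',215,200,8,u,z) for u,z in(((556,226),.038),((557,130),.04))],'blk',[t('w7',215,200,8,u,z) for u,z in(((225,325),.042),((222,242),.038))])
print('side tips',t('s10',290,268,18,(287,258),.038))
print('t1 ptr shaft', t('t1',285,190,8,(329,225),.04))
E
```

```text
screw top [ 78.6 -91.2] side [ 78.9 -91.7] w7 [ 77.4 -90.2] w2 [ 78.1 -89.9]
ptr shaft top [ 51.5 -90.5] [ 45.5 -91.2] marker tip [ 61.7 -91.9]
w7 ptr [array([ 58. , -43.2]), array([ 42.1, -43.7])] blk [array([ 71.9, -90.3]), array([ 60.8, -90.8])]
side tips [ 62.5 -89.8]Traceback (most recent call last):
  File "<stdin>", line 7, in <module>
  File "<stdin>", line 2, in t
  File "h.py", line 13, in load
    def load(f): return pickle.load(open(f'pics/{f}.pkl','rb'))
                                    ~~~~^^^^^^^^^^^^^^^^^^^^^^
FileNotFoundError: [Errno 2] No such file or directory: 'pics/t1.pkl'
```

```bash
python3 - <<'E'
from h import *
c=load('w7')['color'][220:255,230:260,::-1].astype(float)*1.5
cv2.imwrite('pics/m3.png',cv2.resize(np.clip(c,0,255).astype(np.uint8),None,fx=16,fy=16,interpolation=cv2.INTER_CUBIC))
E
```

```text
(no output)
```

View pics/m3.png

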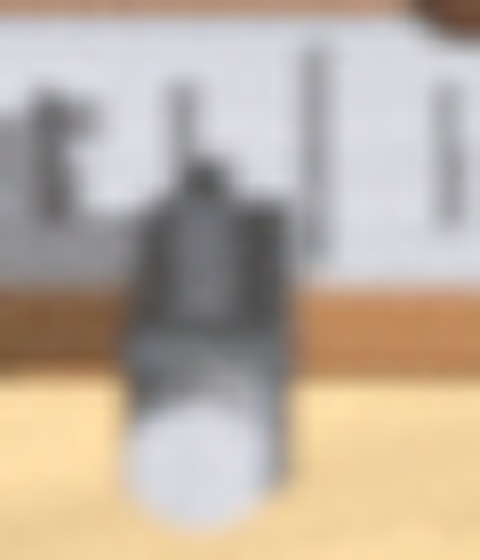

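In the same top view, the screw axis is at -91.2, the marker tip at -91.9 and the pointer at about -90.9. The wrist picture asks for 47.2 mm of travel against 46.6 so far. All of them say about 0.5 mm short, so I'll nudge it that far.

Call:
servo_tool(rows=[[-0.0009,-0.0035,0,0,0,0],[0,0,0,0,0,0],[0,0,0,0,0,0],[0,0,0,0,0,0]])

```text
t: 14.8
tcp_pos: [0.4686, -0.1765, 0.037]
orientation: [179.8, 0.1, 166.6]
wrist_force: [1.9, 8.5, 5.6]
opening: 0.0132
```

```bash
python3 look.py 11; python3 ov2.py 11;python3 ov3.py 11; python3 - <<'E'
from h import *
a=cv2.imread('pics/c11.png');b=cv2.imread('pics/e11.png');cv2.imwrite('pics/f11.png',cv2.resize(np.hstack([a,b]),(800,300)))
E
```

```text
[ 0.4686289  -0.17646002  0.03699074] [-0.0001719  -0.11636244] [1.79802712e+02 8.78665557e-02 1.66620590e+02] [1.90354105 8.50380126 5.62472883] 14.8 0.013201123852712009
```

View pics/f11.png

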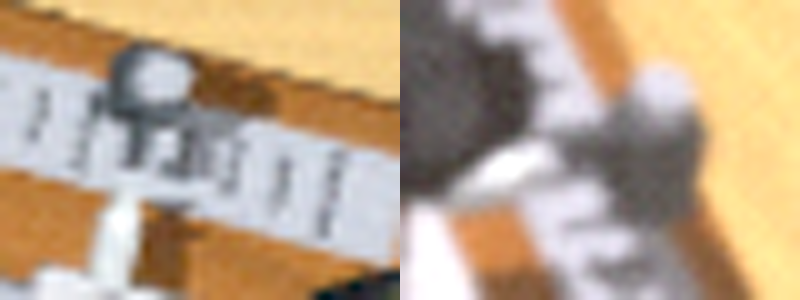

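View pics/s11.png

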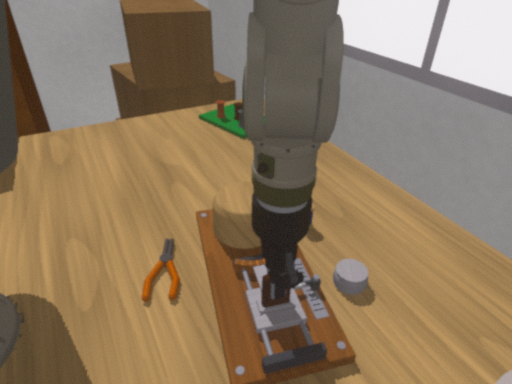

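The pointer is in line with the marker in both views, and the pliers, tin and spool haven't moved. The jaw no longer hides the front of the foot, so I'll check the block's seating once more.

```bash
python3 - <<'E'
from fit import *
A=np.radians(np.arange(0,360,2)); d=load('s11'); s=9;x0,y0=200,215
c=np.clip(d['color'][y0:y0+55,x0:x0+85,::-1].astype(float)*2,0,255).astype(np.uint8); c=cv2.resize(c,None,fx=s,fy=s,interpolation=cv2.INTER_CUBIC)
for z,col in((.02,(0,0,255)),(.026,(0,255,0))):
    q=((proj(d,W(p,np.c_[.065*np.cos(A),.09+.065*np.sin(A),0*A+z]))-[x0,y0]+.5)*s-.5)
    for u in q: cv2.circle(c,(int(u[0]),int(u[1])),1,col,-1)
cv2.imwrite('pics/g11.png',c)
E
```

```text
(no output)
```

View pics/g11.png

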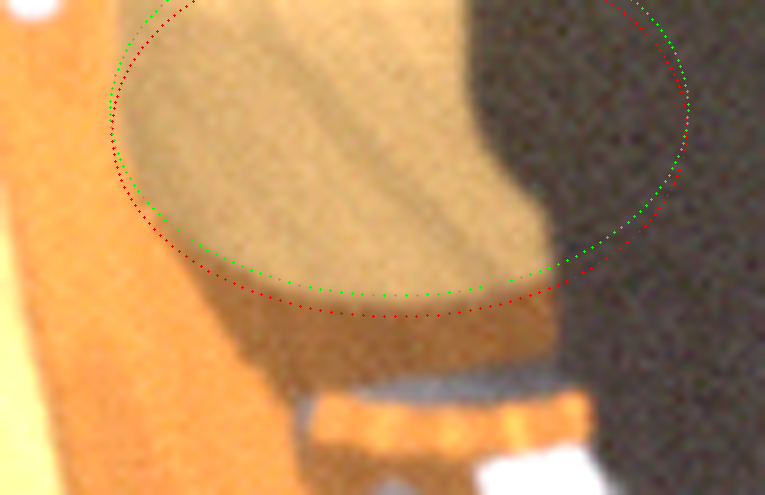

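```bash
python3 - <<'E'
from h import *
o=get_obs();print(o['tcp_pos'],o['wrist_force'],o['opening'],o['t'])
print(env.job_done())
E
```

```text
[ 0.46862393 -0.17644755  0.03697337] [3.18478354 8.38029678 5.61488335] 0.013576751684274531 14.95
the job is handed in; nothing more can be done
None
```

The jig is ready: the block is pressed down, and the arm is holding the jaw open with its pointer at the mark. I handed the job in at about 15 s, still gripping the handle.

**Block:** It slid down about 8 mm at roughly 4 N, then stopped hard at 27 N. A second press to 32 N didn't move it any further, so I take it as home. The side picture disagreed slightly, showing the foot up to about 3 mm above the home outline. I put that down to camera calibration and edge blur, because the hard stop is far above the 3 to 8 N the block needs to slide.

**Jaw:** I pulled the handle 47.0 mm. The last top and side views show the pointer and marker in line. The last distances I measured differed by up to about 1 mm, and I closed about 0.5 mm of that with a final small pull. The grip was steady, with the fingers 13 mm apart on the handle and about 9 N of spring pull.

**Reported tool position:** The real fingertips sit about 28 mm behind the reported TCP. I found this from the pictures and from contact with the block, and allowed for it.

**Other items:** The pliers and tin show as unmoved in the last side picture. The spool is mostly hidden behind the arm there, but I saw no contact with it.

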